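# Set out the analyser bottles in their colour-matched holders

### The job

Set out the three small vials and the black-capped brown bottle for the next analyser run: stand each one upright, flat on the floor of the round holder on the grey riser whose colour is that of its cap (red, green, white, black), and let go of it.

Things in the scene. Friction and masses are not known exactly. Their poses are not given: they have to be found in the camera images.
- vial_red: Small white vial with a red screw cap and a red band. 25 mm body diameter (straight sides up to 30 mm, then the shoulder), 45 mm tall; cap 17 mm across, from 37 to 45 mm height. Stands upright; the origin is the centre of its underside, z up the axis. It is round, so any grasp direction will do.
- vial_green: Small white vial with a green screw cap and a green band. 25 mm body diameter (straight sides up to 30 mm, then the shoulder), 45 mm tall; cap 17 mm across, from 37 to 45 mm height. Stands upright; the origin is the centre of its underside, z up the axis. It is round, so any grasp direction will do.
- vial_white: Small brown (amber) vial with a white screw cap and a violet band. 27 mm body diameter (straight sides up to 33 mm, then the shoulder), 50 mm tall; cap 18 mm across, from 42 to 50 mm height. Stands upright; the origin is the centre of its underside, z up the axis. It is round, so any grasp direction will do.
- bottle_black: Brown (amber) bottle with a black screw cap and a blue band. 48 mm body diameter (straight sides up to 52 mm, then the shoulder), 78 mm tall; cap 32 mm across, from 65 to 78 mm height. Stands upright; the origin is the centre of its underside, z up the axis. It is round, so any grasp direction will do.
- holder_red: Fixed red plastic holder, a shallow open round dish of 50 mm outer diameter and 9 mm total height standing on the grey riser (riser top 30 mm above the bench). Floor 3 mm thick, well 42 mm across and 6 mm deep, wall 4 mm; for the red-capped vial. The origin is the centre of its underside, z up, so a bottle standing in it has its underside 3 mm above this origin.
- holder_green: Fixed green plastic holder, a shallow open round dish of 50 mm outer diameter and 9 mm total height standing on the grey riser (riser top 30 mm above the bench). Floor 3 mm thick, well 42 mm across and 6 mm deep, wall 4 mm; for the green-capped vial. The origin is the centre of its underside, z up, so a bottle standing in it has its underside 3 mm above this origin.
- holder_white: Fixed white plastic holder, a shallow open round dish of 52 mm outer diameter and 9 mm total height standing on the grey riser (riser top 30 mm above the bench). Floor 3 mm thick, well 44 mm across and 6 mm deep, wall 4 mm; for the white-capped vial. The origin is the centre of its underside, z up, so a bottle standing in it has its underside 3 mm above this origin.
- holder_black: Fixed black plastic holder, a shallow open round dish of 72 mm outer diameter and 9 mm total height standing on the grey riser (riser top 30 mm above the bench). Floor 3 mm thick, well 64 mm across and 6 mm deep, wall 4 mm; for the black-capped bottle. The origin is the centre of its underside, z up, so a bottle standing in it has its underside 3 mm above this origin.
- riser: Fixed grey bench riser, 222 (x) x 180 (y) mm, top 30 mm above the bench; carries the holders. Origin: centre of its footprint, on the bench. Close by, fixed: right of it the analyser's upright side panel at y = 0.04 m, up to 0.34 m high; left of it the end of an upright monitor at x 0.60, y 0.31 m (its other end at x 0.50, y 0.84 m), 0.16 to 0.49 m high; in front a cord at x 0.38, y 0.08 to 0.2 m, up to 0.1 m high.
Things that resemble listed ones, but are neither listed nor needed, are in the scene too. What is shaped like the vial_red but pink is not meant.

How it is judged:
At the end, for the whole second after the job is handed in: Each of the four stands in the holder of its cap's colour: within 11 mm of its centre, underside on the well floor (1 to 5 mm above the holder's underside), upright within 0.08 rad, at rest, released (horizontal distance between vial_red and holder_red below 0.011 m and z of vial_red in the frame of holder_red between 0.001 and 0.005 m and angle between each of vial_red, vial_green, vial_white, bottle_black's own z axis and vertical below 0.08 rad and linear speed of each of vial_red, vial_green, vial_white, bottle_black below 0.02 m/s and horizontal distance between vial_green and holder_green below 0.011 m and z of vial_green in the frame of holder_green between 0.001 and 0.005 m and horizontal distance between vial_white and holder_white below 0.011 m and z of vial_white in the frame of holder_white between 0.001 and 0.005 m and horizontal distance between bottle_black and holder_black below 0.011 m and z of bottle_black in the frame of holder_black between 0.001 and 0.005 m); the robot touches nothing.
It also fails if it takes over 106 s, if anything falls off the work surface, if the arm or the gripper's body presses on something with over 40 N, if the wrist force passes 120 N, or if a joint passes its speed limit or range.

### The arm

A 6-joint arm with a two-finger parallel gripper is mounted at the origin on a cart in front of the work surface, level with it; the furniture and walls round the work are solid. World frame = base frame: x ahead of the robot, y to its left, z up, the work surface at z = 0. Lengths are in m, angles in rad, forces in N, time in s.
With the tool pointing down it reaches from about 0.4 to 0.825 m from the base axis. Payload 7 kg.
Tool frame: the origin (TCP) lies midway between the tips of the shut fingers; the grasp point (between the pads) lies env.grip_depth behind it (env.grip_depth is the distance from the TCP to the grasp point, in m); z points along the fingers, y is the line along which they close (so a half turn about z gives the same grasp; the last joint's range is limited). The gripper opens to 88 mm and grips with 3 to 60 N. Pads are 19 mm wide; open, the fingers measure 130 mm over their backs; the gripper's body (78 mm by 193 mm) begins 47 mm behind the grasp point.
Start: joints at [1.594, 0.359, 0.012, 0, -1.224, -0.288], TCP at [0.177, 0.651, 0.227] pointing down, gripper open.
Joint ranges: [-3.07, 3.07], [-1.43, 2.12], [-1.02, 1.25], [-3.03, 1.67], [-3.05, -0], [-3.03, 3.03]. Speed limits (rad/s): [2.39, 2.39, 3.01, 3.14, 3.14, 3.14].

### API

Orientations are given as a rotation vector (axis times angle).
In Python, from station import env gives the robot as it stands.
- The arm moves only by the tool apply_moves, never from a script. Its argument "deltas" is a list of rows, each an object with "xyz": the shift along the tool's x, y, z normalised to -1 to 1, where 1 is 0.6 m, a list of three; "delta_rot": the turn, a rotation vector about the tool's x, y, z normalised to -1 to 1, where 1 is 90 degrees, a list of three; "fingers": the opening in per cent of the stroke, from 0 (shut) to 100 (fully open). A call has 1 to 20 rows; each row shifts and turns the commanded pose from where the row before left it, along the tool's axes as they then stand; what a row does not reach is not made up. A row lasts 1/8 s, in which the tool goes at most 62.5 mm and 10.7 degrees, less where a joint would pass 70% of its speed; a pose out of reach is approached as far as the arm can. A call with a number of a shift or a turn outside -1 to 1 is refused whole. A call with a gripper value outside its range is refused whole. The fingers move at their own pace and stop on an object; the grip force is fixed at half the most. Time passes only in rows, so rows that do not move let the fingers close. It gives the time, the measured TCP pose, the force, the opening and the grip force at its end, in the units of the state.
- env.state(): the state, without advancing time (a new reading comes with each control period).
- env.camera(name): name is "scene" or "side" or "wrist"; returns a dict with "img" (400x640x3 uint8, red, green, blue), "z_map" (400x640 float32, m along the optical axis (not along the pixel's ray), 0 where there is no reading), "K" (3x3 intrinsics, pixels), "extrinsics" (4x4, takes a point from world to camera coordinates). Camera axes: x right, y up, looking along -z (the intrinsics and any distortion apply to the point x, -y, -z); pixel columns grow to the right and rows downward; lengths in m; the calibration is good to about 2 mm. The wrist camera is an equidistant fisheye: a pixel r from the principal point sees the ray r / f radians off the axis. A picture is of the moment at which its call begins.
- env.hand_in(): hands the job in; it is judged then, once.
The state is a dict: "clock": time; "joint_pos": joint angles; "joint_velocities": joint speeds; "joint_efforts": joint torques, N m; "tcp_pos": TCP position; "eef_rot": TCP orientation; "ft_force": force on the tool from outside, world axes, zero at the start; "moment": the same for the moment, N m; "grip_width": finger opening in m; "grip_force": force on a finger pad.
Only numpy, scipy, OpenCV 4.12 (cv2) and the standard library are available. Lean on these libraries where they do the work, as an engineer would, in place of code of your own. Each camera call takes 0.05 s, during which the arm holds its last target. There are 200 camera calls.

## Working session

There is one attempt and no reset: what is moved stays moved. The work goes in short steps, Python scripts to look and compute and a tool call to move; the robot and the scene stay as the last step left them, time stands still between calls to the robot, and variables do not carry over. Pictures are saved under pics/ and viewed, at most 14 in all, crops included, and the job is handed in when it is done.

Besides the shell and the picture viewer there is one more tool, called after "Emit:" in YAML: its name, and indented under it one key for each argument. apply_moves: Moves the arm, as the interface text tells. Its arguments: {"type":"object","properties":{"deltas":{"type":"array","items":{"type":"object","properties":{"xyz":{"type":"array","items":{"type":"number","minimum":-1,"maximum":1}},"delta_rot":{"type":"array","items":{"type":"number","minimum":-1,"maximum":1}},"fingers":{"type":"number"}}}}},"required":["deltas"]}

```bash
ls; mkdir -p pics
cat > h.py <<'E'
from station import env
import numpy as np, cv2
from scipy.spatial.transform import Rotation as R
def world(c,uv):
    K=c["K"];E=np.linalg.inv(c["extrinsics"]);out=[]
    for u,v in uv:
        z=float(c["z_map"][int(v),int(u)])
        x=(u-K[0,2])/K[0,0]*z;y=(v-K[1,2])/K[1,1]*z
        out.append((E@[x,-y,-z,1])[:3])
    return np.array(out)
def cloud(c):
    K=c["K"];E=np.linalg.inv(c["extrinsics"]);z=c["z_map"].astype(float)
    v,u=np.mgrid[:400,:640]
    p=np.stack([(u-K[0,2])/K[0,0]*z,-(v-K[1,2])/K[1,1]*z,-z,np.ones_like(z)],-1)@E.T
    p[z==0]=np.nan
    return p[...,:3]
E
python3 - <<'E'
from h import *
for n in("scene","side"):
    c=env.camera(n);cv2.imwrite(f"pics/{n}0.png",cv2.resize(c["img"][...,::-1],(800,500)));np.save(n+"0.npy",c,allow_pickle=True)
    print(n,c["K"].tolist(),np.linalg.inv(c["extrinsics"]).round(3).tolist())
s=env.state();print(s,env.grip_depth,R.from_rotvec(s["eef_rot"]).as_matrix().round(3))
E
```

```text
pics
scene [[509.53295087899454, 0.0, 321.8635680272555], [0.0, 509.53295087899454, 192.36147589891561], [0.0, 0.0, 1.0]] [[0.517, 0.57, -0.639, -0.136], [-0.856, 0.361, -0.37, -0.107], [0.02, 0.738, 0.675, 0.668], [0.0, 0.0, 0.0, 1.0]]
side [[400.15065167720195, 0.0, 318.5327848032978], [0.0, 400.15065167720195, 194.77754392206964], [0.0, 0.0, 1.0]] [[-0.981, 0.087, -0.174, 0.34], [-0.194, -0.362, 0.912, 0.994], [0.016, 0.928, 0.372, 0.356], [0.0, 0.0, 0.0, 1.0]]
{'clock': 0.1, 'joint_pos': array([ 1.59409263e+00,  3.59312871e-01,  1.11453057e-02, -3.07900880e-04,
       -1.22411749e+00, -2.88094833e-01]), 'joint_velocities': array([ 0.00209419, -0.0020528 ,  0.00020537,  0.00023297,  0.0014343 ,
       -0.00102591]), 'joint_efforts': array([-1.63736178e-03, -5.84157372e+01,  2.93749630e+01,  7.01540932e+00,
        1.01571527e-02, -5.54971484e-05]), 'tcp_pos': array([0.17657317, 0.65103185, 0.2257158 ]), 'eef_rot': array([ 3.11257339e+00, -4.14693478e-01, -8.65871110e-05]), 'ft_force': array([ 0.13557206,  0.52465741, -0.4512653 ]), 'moment': array([ 0.05793424, -0.02139058,  0.01334331]), 'grip_force': 0.0, 'grip_width': 0.0876184851345185} 0.0188 [[ 0.965 -0.262 -0.   ]
 [-0.262 -0.965 -0.001]
 [ 0.     0.002 -1.   ]]
```

View pics/scene0.png

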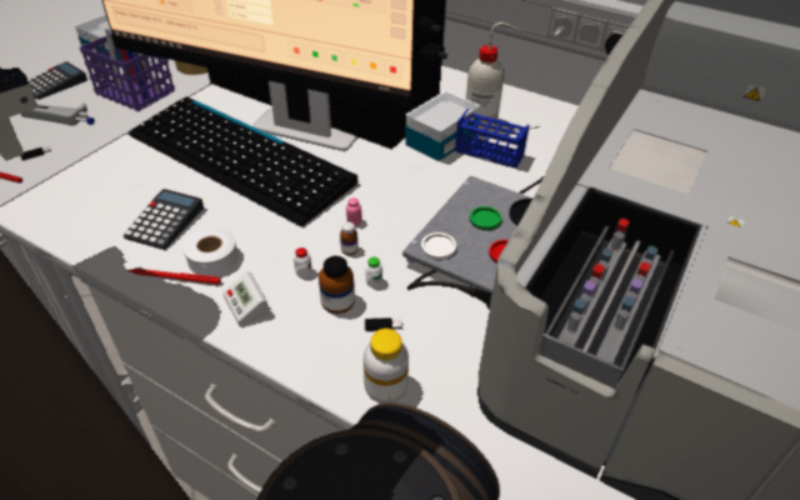

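View pics/side0.png

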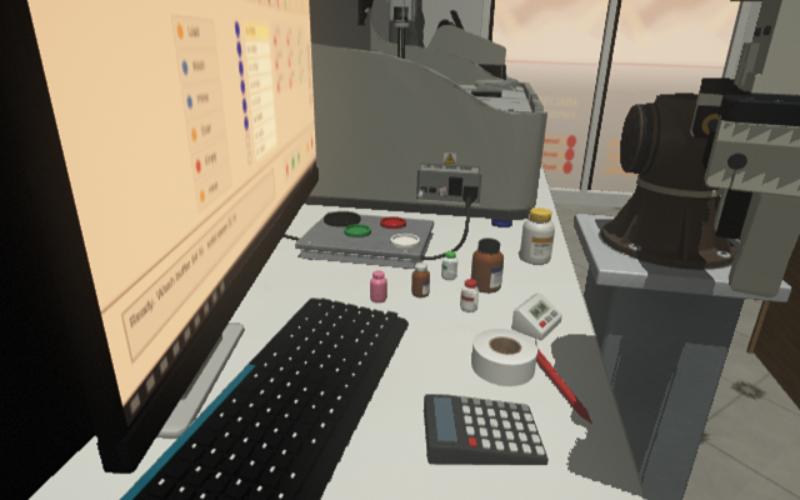

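The pictures show (800x500 scene view): red vial at (302,260), pink lookalike at (354,212), white-capped amber vial at (348,238), black-capped bottle at (336,285), green vial at (374,270) and a yellow-capped bottle at (386,365). The holders are white (438,245), green (486,217), red (500,250) and black (525,212).

Possible mix-ups:
- vial_red: the pink vial (354,212), the red-capped wash bottle (487,60) and the tubes in the analyser (623,225).
- bottle_black: the yellow-capped bottle (386,365).
- vial_white: the pink vial.

By the descriptions I take the pixels listed first.

Run:
```python
from h import *
from scipy.optimize import least_squares
cs={n:np.load(n+"0.npy",allow_pickle=True).item() for n in("scene","side")}
cl={n:cloud(c).reshape(-1,3) for n,c in cs.items()}
P=np.vstack(list(cl.values()));col=np.vstack([c["img"].reshape(-1,3) for c in cs.values()]).astype(int)
ok=~np.isnan(P[:,0]);P=P[ok];col=col[ok]
seed={"red":((302,252),.0125,.03),"pink":((354,205),.0125,.03),"white":((348,230),.0135,.033),"black":((336,265),.024,.052),"green":((374,263),.0125,.03),"yellow":((386,340),.03,.05)}
for n,((u,v),r,h) in seed.items():
    s=world(cs["scene"],[(u*.8,v*.8)])[0]
    c=s[:2]
    for _ in range(3):
        m=(np.hypot(*(P[:,:2]-c).T)<r+.012)&(P[:,2]>.006)&(P[:,2]<h)
        f=least_squares(lambda q:np.hypot(*(P[m,:2]-q).T)-r,c,loss="soft_l1",f_scale=.002);c=f.x
    t=(np.hypot(*(P[:,:2]-c).T)<r)
    print(n,s.round(3),c.round(4),m.sum(),np.abs(f.fun).mean().round(4),"top",np.percentile(P[t,2],97).round(3))
for n,(u,v),ro in(("hwhite",(438,245),.026),("hgreen",(486,217),.025),("hred",(497,250),.025),("hblack",(518,212),.036)):
    s=world(cs["scene"],[(u*.8,v*.8)])[0];print(n,s.round(3))
import itertools
# riser points by colour
m=(P[:,2]>.027)&(P[:,2]<.046)&(P[:,0]>.38)&(P[:,0]<.7)&(P[:,1]<.26)&(P[:,1]>.0)
Q=P[m];C=col[m];sat=C.max(1)-C.min(1)
sel={"hred":(C[:,0]>C[:,1]+60),"hgreen":(C[:,1]>C[:,0]+40),"hwhite":(C.min(1)>150),"hblack":(C.max(1)<40)}
rad={"hred":.025,"hgreen":.025,"hwhite":.026,"hblack":.036}
for n,k in sel.items():
    q=Q[k];c=np.median(q[:,:2],0)
    # rim points z>.0365: annulus mid radius
    for _ in range(4):
        w=q[(q[:,2]>.0365)&(np.hypot(*(q[:,:2]-c).T)<rad[n]+.012)]
        f=least_squares(lambda a:np.hypot(*(w[:,:2]-a).T)-(rad[n]-.002),c,loss="soft_l1",f_scale=.002);c=f.x
    print(n,len(q),len(w),c.round(4),np.abs(f.fun).mean().round(4))
print("riser bounds",np.percentile(Q[:,:2],[1,99],axis=0).round(3).tolist())
```

```text
red [0.358 0.342 0.044] [0.3583 0.3484] 304 0.0011 top 0.046
pink [0.485 0.341 0.043] [0.4918 0.3499] 269 0.001 top 0.047
white [0.428 0.312 0.047] [0.4336 0.3191] 342 0.0011 top 0.052
black [0.335 0.266 0.077] [0.337  0.2717] 1039 0.0011 top 0.079
green [0.394 0.245 0.044] [0.397  0.2503] 269 0.0011 top 0.046
yellow [0.255 0.138 0.091] [0.2576 0.139 ] 1068 0.0014 top 0.093
hwhite [-0.136 -0.107  0.668]
hgreen [0.58  0.16  0.033]
hred [0.521 0.114 0.033]
hblack [0.618 0.122 0.033]
hred 272 113 [0.5209 0.1028] 0.0021
hgreen 556 177 [0.5749 0.1611] 0.0017
hwhite 786 205 [0.4815 0.1916] 0.0016
hblack 214 54 [0.6215 0.1011] 0.0015
riser bounds [[0.389, 0.037], [0.666, 0.252]]
```

Emit:
apply_moves:
  deltas:
    - {"xyz": [0.053,0.055,0],"fingers": 51}
    - {"xyz": [0.053,0.055,0],"fingers": 51}
    - {"xyz": [0.053,0.055,0],"fingers": 51}
    - {"xyz": [0.053,0.055,0],"fingers": 51}
    - {"xyz": [0.053,0.055,0],"fingers": 51}
    - {"xyz": [0.053,0.055,0],"fingers": 51}
    - {"xyz": [0.053,0.055,0],"fingers": 51}
    - {"xyz": [0.053,0.055,0],"fingers": 51}
    - {"xyz": [0.053,0.055,0],"fingers": 51}
    - {"xyz": [0.053,0.055,0],"fingers": 51}
    - {"xyz": [0,0,0],"fingers": 51}
    - {"xyz": [0,0,0],"fingers": 51}

```text
invalid input
```

```bash
cat >> h.py <<'E'
def plan(t,yaw=None):
    "tool-frame shift (normalised) to world TCP target t; yaw of tool y in deg"
    s=env.state();M=R.from_rotvec(s["eef_rot"]).as_matrix()
    d=M.T@(np.array(t)-s["tcp_pos"])
    a=np.degrees(np.arctan2(M[1,1],M[0,1]))
    print("t",round(s["clock"],1),"tcp",s["tcp_pos"].round(4),"yaw",a.round(1),"tilt",np.degrees(np.arccos(-M[2,2])).round(2),"d_norm",(d/.6).round(4),"dist",np.linalg.norm(d).round(3),"w",round(s["grip_width"],4),"gf",round(s["grip_force"],1),"ft",s["ft_force"].round(1))
E
python3 - <<'E'
from h import *
plan([.397,.250,.0172])
c=env.camera("wrist");np.save("w1.npy",c,allow_pickle=True)
cv2.imwrite("pics/w1.png",cv2.resize(c["img"][...,::-1],(800,500)))
print(c["K"].tolist(),np.linalg.inv(c["extrinsics"]).round(3).tolist())
sc=np.load("scene0.npy",allow_pickle=True).item()
cv2.imwrite("pics/crop1.png",cv2.resize(sc["img"][150:290,220:440,::-1],(792,504)))
E
```

```text
t 0.1 tcp [0.1766 0.651  0.2257] yaw -105.2 tilt 0.09 d_norm [0.5295 0.5484 0.3484] dist 0.503 w 0.0876 gf 0.0 ft [ 0.1  0.5 -0.5]
[[309.70691628693146, 0.0, 313.82609797244226], [0.0, 309.70691628693146, 199.4005472443627], [0.0, 0.0, 1.0]] [[-0.262, 0.919, 0.294, 0.257], [-0.965, -0.251, -0.076, 0.63], [0.004, -0.304, 0.953, 0.384], [0.0, 0.0, 0.0, 1.0]]
```

View pics/w1.png

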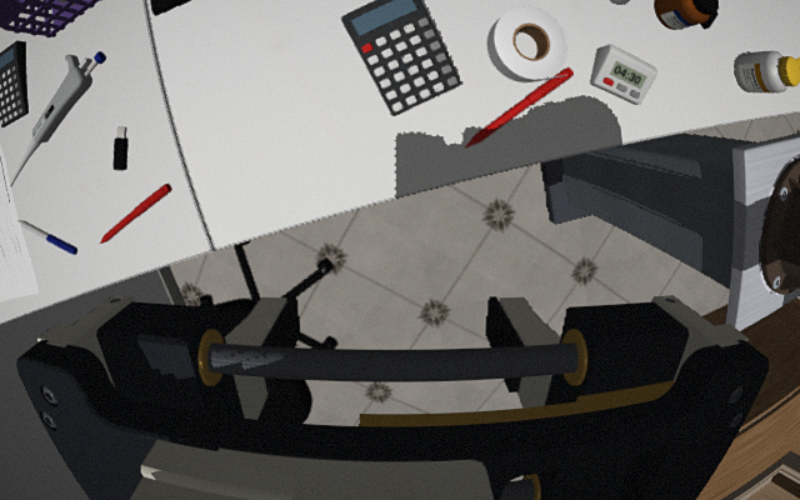

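View pics/crop1.png

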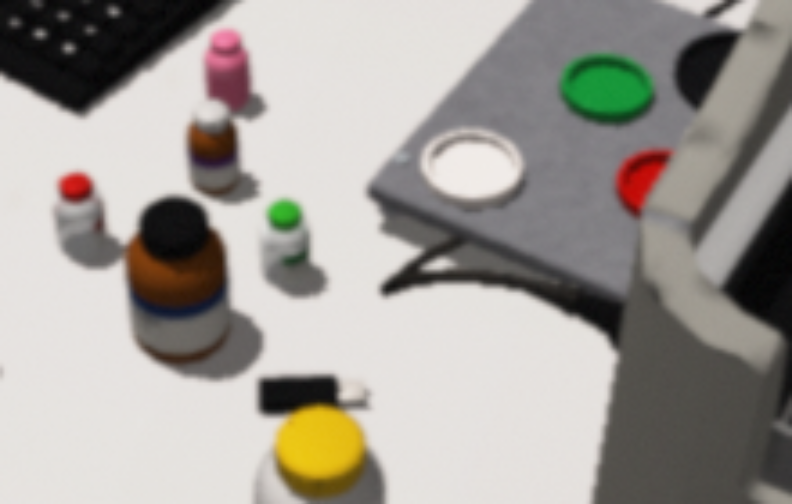

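The crop confirms the choice: red vial (78,210), white-capped amber vial with violet band (213,145), black-capped bottle (178,280), green vial (285,240), and the pink vial (228,70), which I leave alone. The move was refused, so the wrist picture is from the start pose. It shows the camera on the tool's +x side, which must face away from the panel. I'll try again with `delta_rot` in every row.

Emit:
apply_moves:
  deltas:
    - {"xyz": [0.053,0.055,0],"delta_rot": [0,0,0],"fingers": 51}
    - {"xyz": [0.053,0.055,0],"delta_rot": [0,0,0],"fingers": 51}
    - {"xyz": [0.053,0.055,0],"delta_rot": [0,0,0],"fingers": 51}
    - {"xyz": [0.053,0.055,0],"delta_rot": [0,0,0],"fingers": 51}
    - {"xyz": [0.053,0.055,0],"delta_rot": [0,0,0],"fingers": 51}
    - {"xyz": [0.053,0.055,0],"delta_rot": [0,0,0],"fingers": 51}
    - {"xyz": [0.053,0.055,0],"delta_rot": [0,0,0],"fingers": 51}
    - {"xyz": [0.053,0.055,0],"delta_rot": [0,0,0],"fingers": 51}
    - {"xyz": [0.053,0.055,0],"delta_rot": [0,0,0],"fingers": 51}
    - {"xyz": [0.053,0.055,0],"delta_rot": [0,0,0],"fingers": 51}
    - {"xyz": [0,0,0],"delta_rot": [0,0,0],"fingers": 51}
    - {"xyz": [0,0,0],"delta_rot": [0,0,0],"fingers": 51}

```text
clock: 1.65
tcp_pos: [0.3973, 0.2497, 0.2266]
eef_rot: [-3.114, 0.416, 0.0]
ft_force: [-0.2, -1.1, -1.2]
grip_width: 0.0451
grip_force: 0.0
```

```bash
cat >> h.py <<'E'
def wcloud(c):
    K=c["K"];E=np.linalg.inv(c["extrinsics"]);z=c["z_map"].astype(float)
    v,u=np.mgrid[:400,:640]
    a=(u-K[0,2])/K[0,0];b=(v-K[1,2])/K[1,1];t=np.hypot(a,b)+1e-9;k=np.tan(t)/t
    p=np.stack([a*k*z,-b*k*z,-z,np.ones_like(z)],-1)@E.T
    p[(z==0)|(t>1.3)]=np.nan
    return p[...,:3]
E
python3 - <<'E'
from h import *
from scipy.optimize import least_squares
plan([.397,.250,.0172])
c=env.camera("wrist");np.save("w1.npy",c,allow_pickle=True)
cv2.imwrite("pics/w2.png",cv2.resize(c["img"][...,::-1],(800,500)))
P=wcloud(c).reshape(-1,3);C=c["img"].reshape(-1,3).astype(int)
m=(P[:,2]>.025)&(P[:,2]<.046)
sel={"red":(C[:,0]>C[:,1]+60),"green":(C[:,1]>C[:,0]+40),"white":(C.min(1)>130),"black":(C.max(1)<40)}
g={"red":(.521,.103,.025),"green":(.575,.161,.025),"white":(.4815,.1916,.026),"black":(.6215,.101,.036)}
for n,k in sel.items():
    x0=np.array(g[n][:2]);r=g[n][2]
    q=P[m&k&(np.hypot(P[:,0]-x0[0],P[:,1]-x0[1])<r+.015)]
    if len(q)<20: print(n,len(q));continue
    (ex,ey),ds,_=cv2.fitEllipse(cv2.convexHull((q[:,:2]*1e4).astype(np.float32)))
    w=q[q[:,2]>np.percentile(q[:,2],50)+.002] if False else q[q[:,2]>.0365]
    f=least_squares(lambda a:np.hypot(*(w[:,:2]-a).T)-(r-.002),x0,loss="soft_l1",f_scale=.002)
    print(n,len(q),"hull ell",ex/1e4,ey/1e4,np.array(ds)/10,"mean",q[:,:2].mean(0).round(4),"rim",f.x.round(4),np.abs(f.fun).mean().round(4),"zmin/max",np.percentile(q[:,2],[10,90]).round(4))
s=P[(np.hypot(P[:,0]-.337,P[:,1]-.272)<.016)&(P[:,2]>.07)];print("blackcap",s.mean(0).round(4),len(s))
for n,x,y,h in(("red",.358,.348,.04),("white",.434,.319,.045),("green",.397,.25,.04)):
    s=P[(np.hypot(P[:,0]-x,P[:,1]-y)<.013)&(P[:,2]>h)];print(n,s.mean(0).round(4),len(s))
E
```

```text
t 1.6 tcp [0.3973 0.2497 0.2266] yaw -105.2 tilt 0.01 d_norm [-0.0006 -0.0004  0.3489] dist 0.209 w 0.0451 gf 0.0 ft [-0.2 -1.1 -1.2]
red 1344 hull ell 0.5225013671875 0.10159378662109375 [49.7352356  53.40008545] mean [0.5224 0.1026] rim [0.5221 0.1033] 0.0011 zmin/max [0.0326 0.0395]
green 1033 hull ell 0.5724974609375 0.162469921875 [40.49793396 50.44064331] mean [0.5714 0.1628] rim [0.5766 0.1619] 0.001 zmin/max [0.0325 0.0393]
white 3154 hull ell 0.485231640625 0.1911569091796875 [72.70820923 82.3581604 ] mean [0.4881 0.191 ] rim [0.4824 0.1922] 0.001 zmin/max [0.0297 0.0387]
black 0
blackcap [0.3381 0.2715 0.0781] 565
red [0.3597 0.347  0.0446] 151
white [0.4352 0.3194 0.3078] 3751
green [0.398  0.2499 0.0448] 178
```

View pics/w2.png

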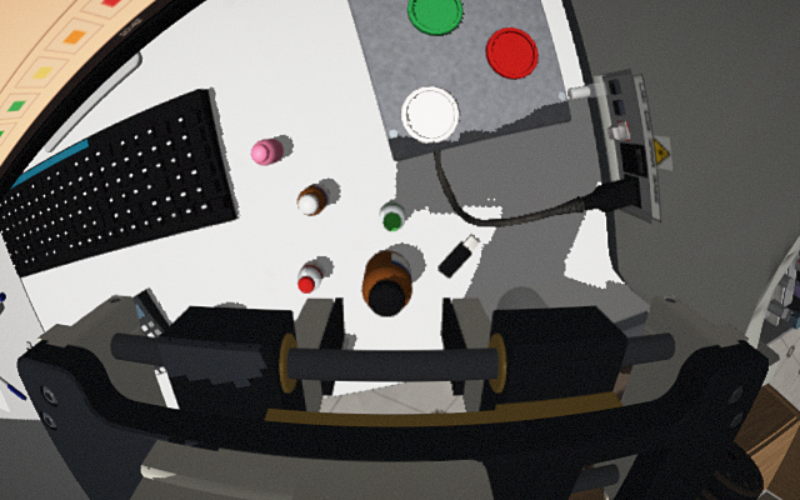

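The wrist view from above agrees with the first measurements to about 1.5 mm: green vial (392,215), red (306,283), white (310,202), bottle cap (387,298), pink (265,152). It also shows the holders white (430,113), red (512,53) and green (435,12). Next I go down, grip the green vial and lift it.

Emit:
apply_moves:
  deltas:
    - {"xyz": [0,0,0.06],"delta_rot": [0,0,0],"fingers": 51}
    - {"xyz": [0,0,0.07],"delta_rot": [0,0,0],"fingers": 51}
    - {"xyz": [0,0,0.07],"delta_rot": [0,0,0],"fingers": 51}
    - {"xyz": [0,0,0.07],"delta_rot": [0,0,0],"fingers": 51}
    - {"xyz": [0,0,0.05],"delta_rot": [0,0,0],"fingers": 51}
    - {"xyz": [0,0,0.028],"delta_rot": [0,0,0],"fingers": 51}
    - {"xyz": [0,0,0],"delta_rot": [0,0,0],"fingers": 51}
    - {"xyz": [0,0,0],"delta_rot": [0,0,0],"fingers": 0}
    - {"xyz": [0,0,0],"delta_rot": [0,0,0],"fingers": 0}
    - {"xyz": [0,0,0],"delta_rot": [0,0,0],"fingers": 0}
    - {"xyz": [0,0,0],"delta_rot": [0,0,0],"fingers": 0}
    - {"xyz": [0,0,0],"delta_rot": [0,0,0],"fingers": 0}
    - {"xyz": [0,0,-0.03],"delta_rot": [0,0,0],"fingers": 0}
    - {"xyz": [0,0,-0.07],"delta_rot": [0,0,0],"fingers": 0}
    - {"xyz": [0,0,-0.09],"delta_rot": [0,0,0],"fingers": 0}
    - {"xyz": [0,0,-0.04],"delta_rot": [0,0,0],"fingers": 0}
    - {"xyz": [0,0,0],"delta_rot": [0,0,0],"fingers": 0}

```text
clock: 3.82
tcp_pos: [0.398, 0.2506, 0.1579]
eef_rot: [-3.11, 0.414, -0.003]
ft_force: [-0.3, -0.9, -0.9]
grip_width: 0.0232
grip_force: 30.0
```

Run:
```python
from h import *
plan([.576,.1615,.15])
# obstacles above the riser area / plug
for n in("side0","scene0"):
    P=cloud(np.load(n+".npy",allow_pickle=True).item()).reshape(-1,3)
    for lo in(.05,.1,.15,.2,.3):
        q=P[(P[:,0]>.37)&(P[:,0]<.75)&(P[:,1]>.0)&(P[:,1]<.24)&(P[:,2]>lo)&(P[:,2]<lo+.05)]
        if len(q): print(n,lo,len(q),"y max",np.percentile(q[:,1],[50,90,98,100]).round(3),"x of y>.055",np.percentile(q[q[:,1]>.055,0],[0,50,100]).round(3) if (q[:,1]>.055).any() else "")
```

```text
t 3.8 tcp [0.398  0.2506 0.1579] yaw -105.2 tilt 0.27 d_norm [0.3252 0.0657 0.0134] dist 0.199 w 0.0232 gf 30.0 ft [-0.3 -0.9 -0.9]
side0 0.05 2547 y max [0.04  0.045 0.154 0.183] x of y>.055 [0.37  0.38  0.479]
side0 0.1 2518 y max [0.04  0.043 0.045 0.05 ] x of y>.055 
side0 0.15 2717 y max [0.041 0.043 0.045 0.049] x of y>.055 
side0 0.2 2882 y max [0.04  0.042 0.044 0.047] x of y>.055 
side0 0.3 1726 y max [0.04  0.042 0.044 0.045] x of y>.055 
scene0 0.05 407 y max [0.102 0.159 0.172 0.177] x of y>.055 [0.37  0.377 0.388]
scene0 0.2 2597 y max [0.013 0.02  0.02  0.021] x of y>.055 
scene0 0.3 2369 y max [0.023 0.035 0.037 0.038] x of y>.055
```

Emit:
apply_moves:
  deltas:
    - {"xyz": [0.065,0.0131,0.003],"delta_rot": [0,0,0],"fingers": 0}
    - {"xyz": [0.065,0.0131,0.003],"delta_rot": [0,0,0],"fingers": 0}
    - {"xyz": [0.065,0.0131,0.003],"delta_rot": [0,0,0],"fingers": 0}
    - {"xyz": [0.065,0.0131,0.003],"delta_rot": [0,0,0],"fingers": 0}
    - {"xyz": [0.065,0.0131,0.003],"delta_rot": [0,0,0],"fingers": 0}
    - {"xyz": [0,0,0],"delta_rot": [0,0,-0.104],"fingers": 0}
    - {"xyz": [0,0,0],"delta_rot": [0,0,-0.104],"fingers": 0}
    - {"xyz": [0,0,0],"delta_rot": [0,0,-0.104],"fingers": 0}
    - {"xyz": [0,0,0],"delta_rot": [0,0,-0.104],"fingers": 0}
    - {"xyz": [0,0,0],"delta_rot": [0,0,-0.104],"fingers": 0}
    - {"xyz": [0,0,0],"delta_rot": [0,0,-0.104],"fingers": 0}
    - {"xyz": [0,0,0],"delta_rot": [0,0,-0.104],"fingers": 0}
    - {"xyz": [0,0,0],"delta_rot": [0,0,-0.104],"fingers": 0}
    - {"xyz": [0,0,0],"delta_rot": [0,0,0],"fingers": 0}
    - {"xyz": [0,0,0],"delta_rot": [0,0,0],"fingers": 0}

```text
clock: 5.7
tcp_pos: [0.5748, 0.1605, 0.146]
eef_rot: [-2.728, -1.559, 0.002]
ft_force: [0.1, 0.9, -0.6]
grip_width: 0.0232
grip_force: 30.0
```

Run:
```python
from h import *
plan([.576,.1615,.0510])
c=env.camera("side");np.save("s1.npy",c,allow_pickle=True)
cv2.imwrite("pics/s1.png",cv2.resize(c["img"][80:230,200:440,::-1],(800,500),interpolation=cv2.INTER_CUBIC))
P=cloud(c).reshape(-1,3)
q=P[(np.hypot(P[:,0]-.576,P[:,1]-.1615)<.016)&(P[:,2]>.06)];print(np.percentile(q[:,2],[0,1,3,10]).round(4))
```

```text
t 5.7 tcp [0.5748 0.1605 0.146 ] yaw -30.5 tilt 0.07 d_norm [0.0025 0.001  0.1584] dist 0.095 w 0.0232 gf 30.0 ft [ 0.1  0.9 -0.6]
[0.1292 0.1297 0.1311 0.1361]
```

View pics/s1.png

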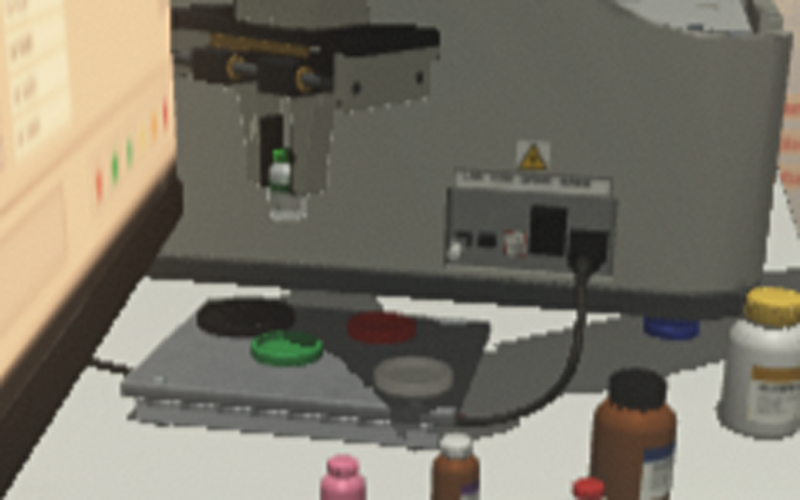

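The vial hangs upright between the fingers at (282,180), with its underside 17 mm below the TCP as planned. Next I lower it, release and lift.

Emit:
apply_moves:
  deltas:
    - {"xyz": [0.0025,0.001,0.05],"delta_rot": [0,0,0],"fingers": 0}
    - {"xyz": [0,0,0.05],"delta_rot": [0,0,0],"fingers": 0}
    - {"xyz": [0,0,0.03],"delta_rot": [0,0,0],"fingers": 0}
    - {"xyz": [0,0,0.015],"delta_rot": [0,0,0],"fingers": 0}
    - {"xyz": [0,0,0.008],"delta_rot": [0,0,0],"fingers": 0}
    - {"xyz": [0,0,0.0055],"delta_rot": [0,0,0],"fingers": 0}
    - {"xyz": [0,0,0],"delta_rot": [0,0,0],"fingers": 0}
    - {"xyz": [0,0,0],"delta_rot": [0,0,0],"fingers": 0}

```text
clock: 6.75
tcp_pos: [0.5767, 0.1619, 0.0522]
eef_rot: [-2.725, -1.564, -0.001]
ft_force: [0.1, 0.3, 0.5]
grip_width: 0.0231
grip_force: 30.0
```

Emit:
apply_moves:
  deltas:
    - {"xyz": [0,0,0.002],"delta_rot": [0,0,0],"fingers": 0}
    - {"xyz": [0,0,0],"delta_rot": [0,0,0],"fingers": 0}
    - {"xyz": [0,0,0],"delta_rot": [0,0,0],"fingers": 35}
    - {"xyz": [0,0,0],"delta_rot": [0,0,0],"fingers": 51}
    - {"xyz": [0,0,0],"delta_rot": [0,0,0],"fingers": 51}
    - {"xyz": [0,0,0],"delta_rot": [0,0,0],"fingers": 51}
    - {"xyz": [0,0,-0.02],"delta_rot": [0,0,0],"fingers": 51}
    - {"xyz": [0,0,-0.06],"delta_rot": [0,0,0],"fingers": 51}
    - {"xyz": [0,0,-0.08],"delta_rot": [0,0,0],"fingers": 51}
    - {"xyz": [0.021,-0.0674,0],"delta_rot": [0,0,0],"fingers": 51}
    - {"xyz": [0.021,-0.0674,0],"delta_rot": [0,0,0],"fingers": 51}
    - {"xyz": [0.021,-0.0674,0],"delta_rot": [0,0,0],"fingers": 51}
    - {"xyz": [0.021,-0.0674,0],"delta_rot": [0,0,0],"fingers": 51}
    - {"xyz": [0.021,-0.0674,0],"delta_rot": [0,0,0],"fingers": 51}
    - {"xyz": [0,0,0],"delta_rot": [0,0,-0.114],"fingers": 51}
    - {"xyz": [0,0,0],"delta_rot": [0,0,-0.114],"fingers": 51}
    - {"xyz": [0,0,0],"delta_rot": [0,0,0],"fingers": 51}
    - {"xyz": [0,0,0],"delta_rot": [0,0,0],"fingers": 51}

```text
clock: 9.0
tcp_pos: [0.4337, 0.3181, 0.1469]
eef_rot: [-2.407, -2.019, -0.001]
ft_force: [-0.1, 0.3, 0.4]
grip_width: 0.0447
grip_force: 0.0
```

```bash
cat >> h.py <<'E'
def placed(x,y,r,h,tag):
    c=env.camera("side");np.save(tag+".npy",c,allow_pickle=True);P=cloud(c).reshape(-1,3)
    q=P[(np.hypot(P[:,0]-x,P[:,1]-y)<r+.02)&(P[:,2]>.033+.6*h)&(P[:,2]<.033+h+.03)]
    if len(q): print(tag,"n",len(q),"mean",q.mean(0).round(4),"top",np.percentile(q[:,2],97).round(4))
    return c
E
python3 - <<'E'
from h import *
plan([.4345,.3193,.016])
c=placed(.576,.1615,.0125,.045,"s2")
cv2.imwrite("pics/s2.png",cv2.resize(c["img"][80:230,200:440,::-1],(800,500),interpolation=cv2.INTER_CUBIC))
E
```

```text
t 9.0 tcp [0.4337 0.3181 0.1469] yaw -10.0 tilt 0.03 d_norm [0.002  0.0009 0.2181] dist 0.131 w 0.0447 gf 0.0 ft [-0.1  0.3  0.4]
s2 n 93 mean [0.5746 0.1697 0.07  ] top 0.0791
```

View pics/s2.png

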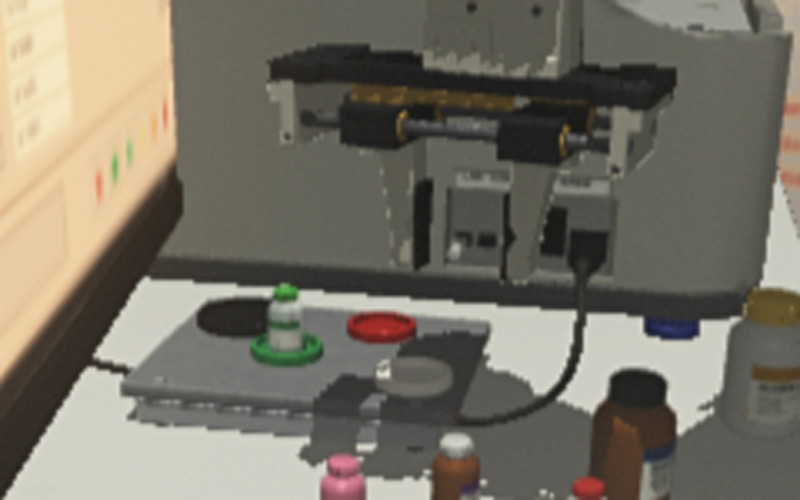

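The green vial stands upright in the green holder at (286,325). Next is the white-capped vial.

Emit:
apply_moves:
  deltas:
    - {"xyz": [0.002,0.0009,0.05],"delta_rot": [0,0,0],"fingers": 51}
    - {"xyz": [0,0,0.07],"delta_rot": [0,0,0],"fingers": 51}
    - {"xyz": [0,0,0.06],"delta_rot": [0,0,0],"fingers": 51}
    - {"xyz": [0,0,0.03],"delta_rot": [0,0,0],"fingers": 51}
    - {"xyz": [0,0,0.009],"delta_rot": [0,0,0],"fingers": 51}
    - {"xyz": [0,0,0],"delta_rot": [0,0,0],"fingers": 51}
    - {"xyz": [0,0,0],"delta_rot": [0,0,0],"fingers": 51}
    - {"xyz": [0,0,0],"delta_rot": [0,0,0],"fingers": 0}
    - {"xyz": [0,0,0],"delta_rot": [0,0,0],"fingers": 0}
    - {"xyz": [0,0,0],"delta_rot": [0,0,0],"fingers": 0}
    - {"xyz": [0,0,0],"delta_rot": [0,0,0],"fingers": 0}
    - {"xyz": [0,0,0],"delta_rot": [0,0,0],"fingers": 0}

```text
clock: 10.55
tcp_pos: [0.4345, 0.3194, 0.0154]
eef_rot: [-2.402, -2.024, -0.001]
ft_force: [-1.1, -0.3, 6.3]
grip_width: 0.0256
grip_force: 30.0
```

Run:
```python
from h import *
plan([.482,.192,.05])
```

```text
t 10.6 tcp [0.4345 0.3194 0.0154] yaw -9.8 tilt 0.03 d_norm [-0.1959  0.114  -0.0577] dist 0.14 w 0.0256 gf 30.0 ft [-1.1 -0.3  6.3]
```

Emit:
apply_moves:
  deltas:
    - {"xyz": [0,0,-0.03],"delta_rot": [0,0,0],"fingers": 0}
    - {"xyz": [0,0,-0.08],"delta_rot": [0,0,0],"fingers": 0}
    - {"xyz": [0,0,-0.08],"delta_rot": [0,0,0],"fingers": 0}
    - {"xyz": [-0.049,0.0285,0],"delta_rot": [0,0,0],"fingers": 0}
    - {"xyz": [-0.049,0.0285,0],"delta_rot": [0,0,0],"fingers": 0}
    - {"xyz": [-0.049,0.0285,0],"delta_rot": [0,0,0],"fingers": 0}
    - {"xyz": [-0.049,0.0285,0],"delta_rot": [0,0,0],"fingers": 0}
    - {"xyz": [0,0,0],"delta_rot": [0,0,0],"fingers": 0}
    - {"xyz": [0,0,0.05],"delta_rot": [0,0,0],"fingers": 0}
    - {"xyz": [0,0,0.05],"delta_rot": [0,0,0],"fingers": 0}
    - {"xyz": [0,0,0.02],"delta_rot": [0,0,0],"fingers": 0}
    - {"xyz": [0,0,0.008],"delta_rot": [0,0,0],"fingers": 0}
    - {"xyz": [0,0,0.004],"delta_rot": [0,0,0],"fingers": 0}
    - {"xyz": [0,0,0],"delta_rot": [0,0,0],"fingers": 0}
    - {"xyz": [0,0,0],"delta_rot": [0,0,0],"fingers": 0}

```text
clock: 12.42
tcp_pos: [0.4821, 0.192, 0.0505]
eef_rot: [2.403, 2.024, 0.002]
ft_force: [0.1, 0.4, -0.5]
grip_width: 0.0256
grip_force: 30.0
```

Emit:
apply_moves:
  deltas:
    - {"xyz": [0,0,0.002],"delta_rot": [0,0,0],"fingers": 0}
    - {"xyz": [0,0,0],"delta_rot": [0,0,0],"fingers": 0}
    - {"xyz": [0,0,0],"delta_rot": [0,0,0],"fingers": 35}
    - {"xyz": [0,0,0],"delta_rot": [0,0,0],"fingers": 51}
    - {"xyz": [0,0,0],"delta_rot": [0,0,0],"fingers": 51}
    - {"xyz": [0,0,0],"delta_rot": [0,0,0],"fingers": 51}
    - {"xyz": [0,0,-0.02],"delta_rot": [0,0,0],"fingers": 51}
    - {"xyz": [0,0,-0.05],"delta_rot": [0,0,0],"fingers": 51}
    - {"xyz": [0,0,-0.07],"delta_rot": [0,0,0],"fingers": 51}
    - {"xyz": [0.044,-0.0492,0],"delta_rot": [0,0,0],"fingers": 51}
    - {"xyz": [0.044,-0.0492,0],"delta_rot": [0,0,0],"fingers": 51}
    - {"xyz": [0.044,-0.0492,0],"delta_rot": [0,0,0],"fingers": 51}
    - {"xyz": [0.044,-0.0492,0],"delta_rot": [0,0,0],"fingers": 51}
    - {"xyz": [0.044,-0.0492,0],"delta_rot": [0,0,0],"fingers": 51}
    - {"xyz": [0,0,0],"delta_rot": [0,0,0],"fingers": 51}
    - {"xyz": [0,0,0],"delta_rot": [0,0,0],"fingers": 51}

```text
clock: 14.42
tcp_pos: [0.3587, 0.3468, 0.1332]
eef_rot: [-2.402, -2.025, -0.001]
ft_force: [-0.7, -0.3, 0.0]
grip_width: 0.0443
grip_force: 0.0
```

Run:
```python
from h import *
plan([.3592,.3475,.016])
placed(.482,.192,.0135,.05,"s3")
```

```text
t 14.4 tcp [0.3587 0.3468 0.1332] yaw -9.7 tilt 0.02 d_norm [0.0012 0.0006 0.1953] dist 0.117 w 0.0443 gf 0.0 ft [-0.7 -0.3  0. ]
s3 n 124 mean [0.4801 0.1996 0.074 ] top 0.0847
```

White is standing in its holder (top at 0.084 m). Next is the red vial.

Emit:
apply_moves:
  deltas:
    - {"xyz": [0.0012,0.0006,0.06],"delta_rot": [0,0,0],"fingers": 51}
    - {"xyz": [0,0,0.07],"delta_rot": [0,0,0],"fingers": 51}
    - {"xyz": [0,0,0.04],"delta_rot": [0,0,0],"fingers": 51}
    - {"xyz": [0,0,0.018],"delta_rot": [0,0,0],"fingers": 51}
    - {"xyz": [0,0,0.007],"delta_rot": [0,0,0],"fingers": 51}
    - {"xyz": [0,0,0],"delta_rot": [0,0,0],"fingers": 51}
    - {"xyz": [0,0,0],"delta_rot": [0,0,0],"fingers": 51}
    - {"xyz": [0,0,0],"delta_rot": [0,0,0],"fingers": 0}
    - {"xyz": [0,0,0],"delta_rot": [0,0,0],"fingers": 0}
    - {"xyz": [0,0,0],"delta_rot": [0,0,0],"fingers": 0}
    - {"xyz": [0,0,0],"delta_rot": [0,0,0],"fingers": 0}
    - {"xyz": [0,0,0],"delta_rot": [0,0,0],"fingers": 0}
    - {"xyz": [0,0,-0.03],"delta_rot": [0,0,0],"fingers": 0}
    - {"xyz": [0,0,-0.08],"delta_rot": [0,0,0],"fingers": 0}
    - {"xyz": [0,0,-0.09],"delta_rot": [0,0,0],"fingers": 0}
    - {"xyz": [0,0,-0.04],"delta_rot": [0,0,0],"fingers": 0}
    - {"xyz": [0,0,0],"delta_rot": [0,0,0],"fingers": 0}

```text
clock: 16.6
tcp_pos: [0.3597, 0.3485, 0.1616]
eef_rot: [-2.401, -2.023, -0.006]
ft_force: [0.5, -0.0, -2.1]
grip_width: 0.0239
grip_force: 30.0
```

Run:
```python
from h import *
plan([.522,.103,.15])
```

```text
t 16.6 tcp [0.3597 0.3485 0.1616] yaw -9.8 tilt 0.24 d_norm [-0.3574  0.3359  0.0183] dist 0.295 w 0.0239 gf 30.0 ft [ 0.5 -0.  -2.1]
```

Emit:
apply_moves:
  deltas:
    - {"xyz": [-0.051,0.048,0],"delta_rot": [0,0,0],"fingers": 0}
    - {"xyz": [-0.051,0.048,0],"delta_rot": [0,0,0],"fingers": 0}
    - {"xyz": [-0.051,0.048,0],"delta_rot": [0,0,0],"fingers": 0}
    - {"xyz": [-0.051,0.048,0],"delta_rot": [0,0,0],"fingers": 0}
    - {"xyz": [-0.051,0.048,0],"delta_rot": [0,0,0],"fingers": 0}
    - {"xyz": [-0.051,0.048,0],"delta_rot": [0,0,0],"fingers": 0}
    - {"xyz": [-0.051,0.048,0],"delta_rot": [0,0,0],"fingers": 0}
    - {"xyz": [0,0,0],"delta_rot": [0,0,0],"fingers": 0}
    - {"xyz": [0,0,0],"delta_rot": [0,0,0],"fingers": 0}

```text
clock: 17.73
tcp_pos: [0.5209, 0.1018, 0.1584]
eef_rot: [-2.403, -2.022, 0.003]
ft_force: [0.4, -0.1, -0.8]
grip_width: 0.0236
grip_force: 30.0
```

Run:
```python
from h import *
from scipy.optimize import least_squares
plan([.522,.103,.0495]);print(env.state()["joint_pos"].round(2))
c=env.camera("side");P=cloud(c).reshape(-1,3)
q=P[(np.hypot(P[:,0]-.522,P[:,1]-.103)<.017)&(P[:,2]>.06)];print("bottom",np.percentile(q[:,2],[0,1,3]).round(4))
c=env.camera("wrist");P=wcloud(c).reshape(-1,3);C=c["img"].reshape(-1,3).astype(int)
x0=np.array([.6215,.101])
w=P[(P[:,2]>.0355)&(P[:,2]<.044)&(C.max(1)<60)&(np.hypot(P[:,0]-x0[0],P[:,1]-x0[1])<.05)]
for _ in range(3):
    f=least_squares(lambda a:np.hypot(*(w[:,:2]-a).T)-.034,x0,loss="soft_l1",f_scale=.002);x0=f.x
print("black",len(w),f.x.round(4),np.abs(f.fun).mean())
cv2.imwrite("pics/w3.png",cv2.resize(c["img"][...,::-1],(800,500)))
```

```text
t 17.7 tcp [0.5209 0.1018 0.1584] yaw -9.8 tilt 0.12 d_norm [0.0025 0.0018 0.1816] dist 0.109 w 0.0236 gf 30.0 ft [ 0.4 -0.1 -0.8]
[ 0.56  0.18 -0.4  -0.   -0.99  2.41]
bottom [0.1434 0.1445 0.1466]
black 894 [0.6232 0.1046] 0.0011331182015444224
```

View pics/w3.png

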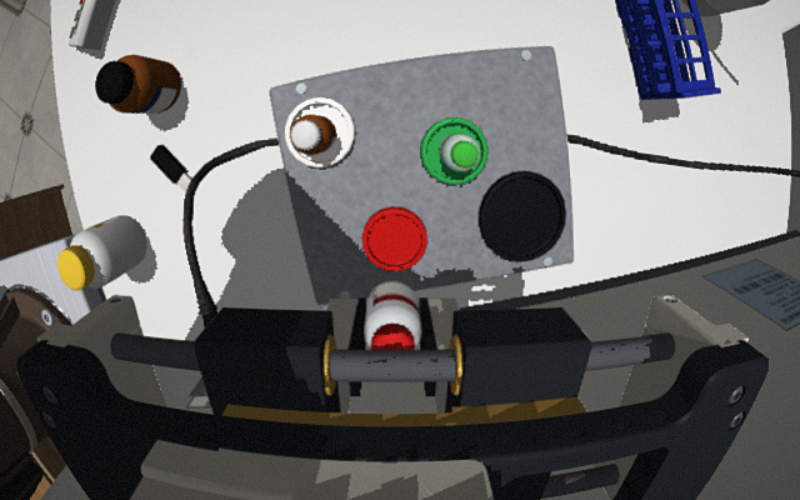

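The wrist view shows white (310,133) and green (460,153) in their wells, the red vial held at (390,315), and the black holder at (521,215), whose centre I now measure at (0.623, 0.1045). I lower the red vial.

Emit:
apply_moves:
  deltas:
    - {"xyz": [0.0025,0.0018,0.05],"delta_rot": [0,0,0],"fingers": 0}
    - {"xyz": [0,0,0.06],"delta_rot": [0,0,0],"fingers": 0}
    - {"xyz": [0,0,0.04],"delta_rot": [0,0,0],"fingers": 0}
    - {"xyz": [0,0,0.018],"delta_rot": [0,0,0],"fingers": 0}
    - {"xyz": [0,0,0.008],"delta_rot": [0,0,0],"fingers": 0}
    - {"xyz": [0,0,0.004],"delta_rot": [0,0,0],"fingers": 0}
    - {"xyz": [0,0,0],"delta_rot": [0,0,0],"fingers": 0}
    - {"xyz": [0,0,0],"delta_rot": [0,0,0],"fingers": 0}

```text
clock: 18.82
tcp_pos: [0.5232, 0.1037, 0.0523]
eef_rot: [2.402, 2.024, 0.002]
ft_force: [-0.2, 0.1, -1.4]
grip_width: 0.0238
grip_force: 30.0
```

Emit:
apply_moves:
  deltas:
    - {"xyz": [0,0,0.003],"delta_rot": [0,0,0],"fingers": 0}
    - {"xyz": [0,0,0],"delta_rot": [0,0,0],"fingers": 0}
    - {"xyz": [0,0,0],"delta_rot": [0,0,0],"fingers": 0}

```text
clock: 19.2
tcp_pos: [0.5229, 0.1035, 0.0499]
eef_rot: [2.403, 2.024, -0.0]
ft_force: [-0.1, 0.2, -0.4]
grip_width: 0.0233
grip_force: 30.0
```

Emit:
apply_moves:
  deltas:
    - {"xyz": [0,0,0],"delta_rot": [0,0,0],"fingers": 35}
    - {"xyz": [0,0,0],"delta_rot": [0,0,0],"fingers": 51}
    - {"xyz": [0,0,0],"delta_rot": [0,0,0],"fingers": 51}
    - {"xyz": [0,0,0],"delta_rot": [0,0,0],"fingers": 51}
    - {"xyz": [0,0,-0.02],"delta_rot": [0,0,0],"fingers": 51}
    - {"xyz": [0,0,-0.06],"delta_rot": [0,0,0],"fingers": 51}
    - {"xyz": [0,0,-0.09],"delta_rot": [0,0,0],"fingers": 51}
    - {"xyz": [0.0372,-0.0586,0],"delta_rot": [0,0,0],"fingers": 78}
    - {"xyz": [0.0372,-0.0586,0],"delta_rot": [0,0,0],"fingers": 78}
    - {"xyz": [0.0372,-0.0586,0],"delta_rot": [0,0,0],"fingers": 78}
    - {"xyz": [0.0372,-0.0586,0],"delta_rot": [0,0,0],"fingers": 78}
    - {"xyz": [0.0372,-0.0586,0],"delta_rot": [0,0,0],"fingers": 78}
    - {"xyz": [0.0372,-0.0586,0],"delta_rot": [0,0,0],"fingers": 78}
    - {"xyz": [0,0,0],"delta_rot": [0,0,0],"fingers": 78}
    - {"xyz": [0,0,0],"delta_rot": [0,0,0],"fingers": 78}

```text
clock: 21.08
tcp_pos: [0.3377, 0.2714, 0.1525]
eef_rot: [-2.401, -2.025, -0.001]
ft_force: [-0.1, 0.5, -0.6]
grip_width: 0.0683
grip_force: 0.0
```

Run:
```python
from h import *
plan([.3376,.2716,.021])
placed(.522,.103,.0125,.045,"s4")
```

```text
t 21.1 tcp [0.3377 0.2714 0.1525] yaw -9.7 tilt 0.05 d_norm [ 2.000e-04 -4.000e-04  2.191e-01] dist 0.131 w 0.0683 gf 0.0 ft [-0.1  0.5 -0.6]
s4 n 84 mean [0.521  0.1118 0.0695] top 0.0797
```

Emit:
apply_moves:
  deltas:
    - {"xyz": [0,0,0.06],"delta_rot": [0,0,0],"fingers": 78}
    - {"xyz": [0,0,0.07],"delta_rot": [0,0,0],"fingers": 78}
    - {"xyz": [0,0,0.05],"delta_rot": [0,0,0],"fingers": 78}
    - {"xyz": [0,0,0.028],"delta_rot": [0,0,0],"fingers": 78}
    - {"xyz": [0,0,0.01],"delta_rot": [0,0,0],"fingers": 78}
    - {"xyz": [0,0,0],"delta_rot": [0,0,0],"fingers": 78}
    - {"xyz": [0,0,0],"delta_rot": [0,0,0],"fingers": 0}
    - {"xyz": [0,0,0],"delta_rot": [0,0,0],"fingers": 0}
    - {"xyz": [0,0,0],"delta_rot": [0,0,0],"fingers": 0}
    - {"xyz": [0,0,0],"delta_rot": [0,0,0],"fingers": 0}
    - {"xyz": [0,0,0],"delta_rot": [0,0,0],"fingers": 0}

```text
clock: 22.5
tcp_pos: [0.3378, 0.2717, 0.0216]
eef_rot: [-2.402, -2.025, -0.001]
ft_force: [-1.7, -1.0, 6.5]
grip_width: 0.0469
grip_force: 30.0
```

Emit:
apply_moves:
  deltas:
    - {"xyz": [0,0,-0.025],"delta_rot": [0,0,0],"fingers": 0}
    - {"xyz": [0,0,-0.06],"delta_rot": [0,0,0],"fingers": 0}
    - {"xyz": [0,0,-0.08],"delta_rot": [0,0,0],"fingers": 0}
    - {"xyz": [0,0,-0.05],"delta_rot": [0,0,0],"fingers": 0}
    - {"xyz": [0,0,0],"delta_rot": [0,0,0],"fingers": 0}
    - {"xyz": [-0.0194,0.0516,0],"delta_rot": [0,0,0],"fingers": 0}
    - {"xyz": [-0.0194,0.0516,0],"delta_rot": [0,0,0],"fingers": 0}
    - {"xyz": [-0.0194,0.0516,0],"delta_rot": [0,0,0],"fingers": 0}
    - {"xyz": [-0.0194,0.0516,0],"delta_rot": [0,0,0],"fingers": 0}
    - {"xyz": [-0.0194,0.0516,0],"delta_rot": [0,0,0],"fingers": 0}
    - {"xyz": [-0.0194,0.0516,0],"delta_rot": [0,0,0],"fingers": 0}
    - {"xyz": [-0.0194,0.0516,0],"delta_rot": [0,0,0],"fingers": 0}
    - {"xyz": [-0.0194,0.0516,0],"delta_rot": [0,0,0],"fingers": 0}
    - {"xyz": [-0.0194,0.0516,0],"delta_rot": [0,0,0],"fingers": 0}
    - {"xyz": [-0.0194,0.0516,0],"delta_rot": [0,0,0],"fingers": 0}
    - {"xyz": [0,0,0],"delta_rot": [0,0,0],"fingers": 0}
    - {"xyz": [0,0,0],"delta_rot": [0,0,0],"fingers": 0}

```text
clock: 24.62
tcp_pos: [0.622, 0.1038, 0.1486]
eef_rot: [-2.402, -2.023, 0.003]
ft_force: [-0.6, -0.5, -0.9]
grip_width: 0.0468
grip_force: 30.0
```

Run:
```python
from h import *
plan([.623,.1045,.0555]);print(env.state()["joint_pos"].round(2))
c=env.camera("side");P=cloud(c).reshape(-1,3)
q=P[(np.hypot(P[:,0]-.623,P[:,1]-.1045)<.028)&(P[:,2]>.09)];print("bottom",np.percentile(q[:,2],[0,1,3]).round(4))
cv2.imwrite("pics/s5.png",cv2.resize(c["img"][80:230,200:440,::-1],(800,500),interpolation=cv2.INTER_CUBIC))
```

```text
t 24.6 tcp [0.622  0.1038 0.1486] yaw -9.8 tilt 0.14 d_norm [0.0016 0.0017 0.1552] dist 0.093 w 0.0468 gf 30.0 ft [-0.6 -0.5 -0.9]
[ 0.47  0.35 -0.19 -0.   -1.03  2.5 ]
bottom [0.1281 0.13   0.1331]
```

View pics/s5.png

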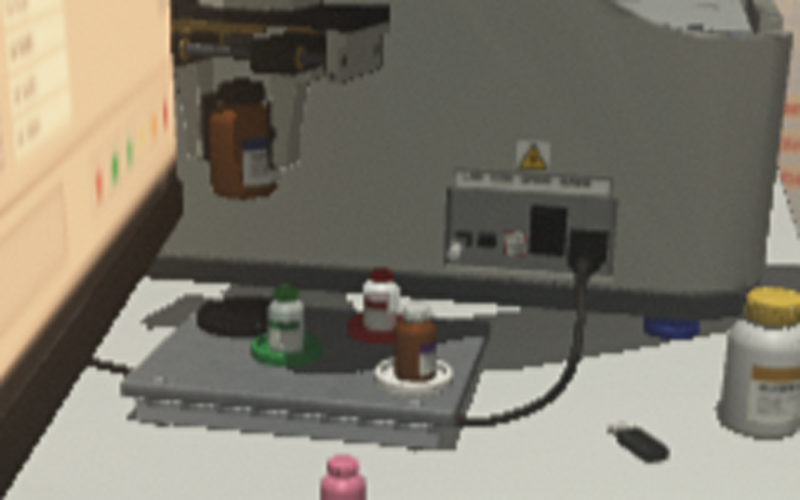

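All three vials stand upright in their holders: green (286,320), red (381,300), white (415,345). The bottle hangs upright at (243,145) above the black holder. I lower it.

Emit:
apply_moves:
  deltas:
    - {"xyz": [0.0016,0.0017,0.04],"delta_rot": [0,0,0],"fingers": 0}
    - {"xyz": [0,0,0.05],"delta_rot": [0,0,0],"fingers": 0}
    - {"xyz": [0,0,0.035],"delta_rot": [0,0,0],"fingers": 0}
    - {"xyz": [0,0,0.018],"delta_rot": [0,0,0],"fingers": 0}
    - {"xyz": [0,0,0.008],"delta_rot": [0,0,0],"fingers": 0}
    - {"xyz": [0,0,0.003],"delta_rot": [0,0,0],"fingers": 0}
    - {"xyz": [0,0,0],"delta_rot": [0,0,0],"fingers": 0}
    - {"xyz": [0,0,0],"delta_rot": [0,0,0],"fingers": 0}
    - {"xyz": [0,0,0],"delta_rot": [0,0,0],"fingers": 0}

```text
clock: 25.8
tcp_pos: [0.6244, 0.1048, 0.058]
eef_rot: [2.403, 2.024, 0.001]
ft_force: [-0.5, -0.7, -1.3]
grip_width: 0.0468
grip_force: 30.0
```

Emit:
apply_moves:
  deltas:
    - {"xyz": [0,0,0.0045],"delta_rot": [0,0,0],"fingers": 0}
    - {"xyz": [0,0,0],"delta_rot": [0,0,0],"fingers": 0}
    - {"xyz": [0,0,0],"delta_rot": [0,0,0],"fingers": 0}

```text
clock: 26.18
tcp_pos: [0.6241, 0.1048, 0.0549]
eef_rot: [-2.403, -2.024, 0.0]
ft_force: [0.7, -0.5, -1.3]
grip_width: 0.0468
grip_force: 30.0
```

Release, lift straight up, then back away.

Emit:
apply_moves:
  deltas:
    - {"xyz": [0,0,0],"delta_rot": [0,0,0],"fingers": 60}
    - {"xyz": [0,0,0],"delta_rot": [0,0,0],"fingers": 72}
    - {"xyz": [0,0,0],"delta_rot": [0,0,0],"fingers": 72}
    - {"xyz": [0,0,0],"delta_rot": [0,0,0],"fingers": 72}
    - {"xyz": [0,0,-0.02],"delta_rot": [0,0,0],"fingers": 72}
    - {"xyz": [0,0,-0.06],"delta_rot": [0,0,0],"fingers": 72}
    - {"xyz": [0,0,-0.08],"delta_rot": [0,0,0],"fingers": 72}
    - {"xyz": [0,0,-0.08],"delta_rot": [0,0,0],"fingers": 72}
    - {"xyz": [0.03,-0.07,0],"delta_rot": [0,0,0],"fingers": 72}
    - {"xyz": [0.03,-0.07,0],"delta_rot": [0,0,0],"fingers": 72}
    - {"xyz": [0.03,-0.07,0],"delta_rot": [0,0,0],"fingers": 72}
    - {"xyz": [0.03,-0.07,0],"delta_rot": [0,0,0],"fingers": 72}
    - {"xyz": [0.03,-0.07,0],"delta_rot": [0,0,0],"fingers": 72}
    - {"xyz": [0,0,0],"delta_rot": [0,0,0],"fingers": 72}
    - {"xyz": [0,0,0],"delta_rot": [0,0,0],"fingers": 72}
    - {"xyz": [0,0,0],"delta_rot": [0,0,0],"fingers": 72}

```text
clock: 28.18
tcp_pos: [0.4331, 0.2288, 0.1992]
eef_rot: [2.403, 2.023, 0.0]
ft_force: [-0.4, -0.3, -0.3]
grip_width: 0.0634
grip_force: 0.0
```

Run:
```python
from h import *
from scipy.optimize import least_squares
plan([.4,.3,.2])
cs=[env.camera("side"),env.camera("wrist")]
P=np.vstack([cloud(cs[0]).reshape(-1,3),wcloud(cs[1]).reshape(-1,3)])
for n,x,y,r,h0,h1,hh in(("red",.522,.103,.0125,.012,.03,.045),("green",.576,.1615,.0125,.012,.03,.045),("white",.482,.192,.0135,.012,.033,.05),("black",.623,.1045,.024,.012,.052,.078)):
    d=np.hypot(P[:,0]-x,P[:,1]-y)<r+.012
    w=P[d&(P[:,2]>.033+h0)&(P[:,2]<.033+h1)]
    f=least_squares(lambda a:np.hypot(*(w[:,:2]-a).T)-r,[x,y],loss="soft_l1",f_scale=.002)
    t=P[d&(P[:,2]>.033+hh-.006)&(P[:,2]<.15)]
    print(n,len(w),"off mm",((f.x-[x,y])*1e3).round(1),"top",np.percentile(t[:,2],90).round(4) if len(t) else None)
cv2.imwrite("pics/s6.png",cv2.resize(cs[0]["img"][80:230,200:440,::-1],(800,500),interpolation=cv2.INTER_CUBIC))
```

```text
t 28.2 tcp [0.4331 0.2288 0.1992] yaw -9.8 tilt 0.01 d_norm [ 0.1075 -0.0747 -0.0014] dist 0.079 w 0.0634 gf 0.0 ft [-0.4 -0.3 -0.3]
red 77 off mm [0.2 2.3] top 0.0793
green 269 off mm [0.5 0.9] top 0.0792
white 297 off mm [-0.6 -0.5] top 0.0841
black 434 off mm [0.5 0.9] top 0.1125
```

View pics/s6.png

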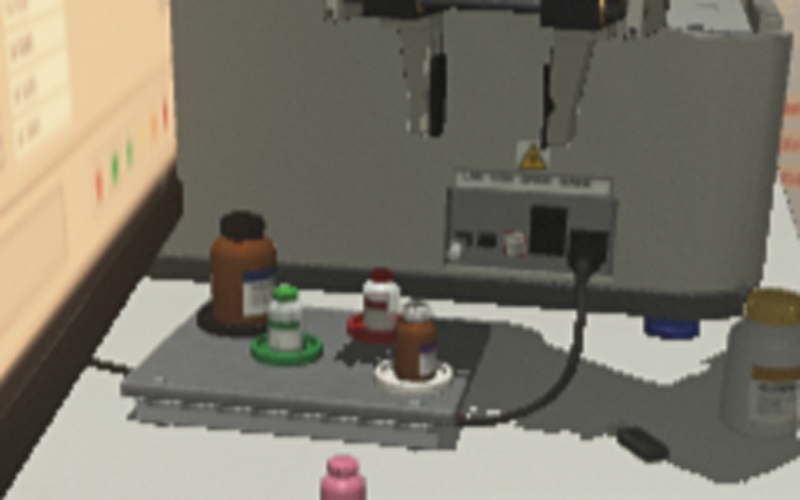

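All four stand upright in their matching holders: black (243,270), green (286,320), red (381,300), white (415,345). Each is within about 2.5 mm of centre and the gripper is clear of them.

```bash
python3 -c "
from station import env
print(env.hand_in())"
```

```text
the job is handed in; nothing more can be done
None
```

I placed the three vials and the black-capped bottle upright in their matching holders, released them, and handed the job in at about 28 s; my last measurements put each within about 2.5 mm of its holder's centre, but `env.hand_in()` returned no verdict.

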